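Unpin a stuck stack and peel off its top tray

ROBOT

A 6-joint arm with a two-finger parallel gripper is mounted at the origin on a cart in front of the work surface, level with it; the furniture and walls round the work are solid. World frame = base frame: x ahead of the robot, y to its left, z up, the work surface at z = 0. Lengths are in m, angles in rad, forces in N, time in s.
With the tool pointing down it reaches from about 0.275 to 0.725 m from the base axis. Payload 15.9 kg.
Tool frame: the origin (TCP) lies at the centre of the arm's flange, where the gripper is bolted on; the fingertips stand 173 mm ahead of it and the grasp point (between the pads) lies 155 mm ahead of it (tip_reach is the z of the fingertips in the tool frame, in m); z points along the fingers, y is the direction in which the jaws open and shut (so a half turn about z gives the same grasp; the last joint's range is limited). The gripper opens to 85 mm and grips with 20 to 120 N. Pads are 22 mm wide; open, the fingers measure 114 mm over their backs; the gripper's body (76 mm by 85 mm) begins 54 mm behind the grasp point. The pads swing forward as they close: fully open they stand 13 mm farther back than shut.
Start: joints at [-1.162, 0.213, -0.034, 1.323, 0, 1.571], TCP at [0.199, -0.459, 0.405] pointing down, gripper open.
Joint ranges: [-2.98, 2.98], [-0.74, 1.72], [-1.14, 1.35], [-2.1, 2.04], [-1.57, 1.44], [-3.14, 3.14]. Speed limits (rad/s): [1.89, 1.89, 2.39, 2.57, 3.14, 3.14].

INTERFACE

Orientations are given as a unit quaternion [x, y, z, w].
In Python, from station import observe, read_camera, calibration, hand_in, tip_reach gives the robot as it stands.
- The arm moves only by the shell command python3 -m crank 'ROWS' [FORCE]. ROWS is JSON, a list of rows, each a list of 5 numbers: the closure in counts, from 0 (fully open) to 255 (shut), then the shift along the tool's x, y, z in m, then the turn about the tool's z in rad. In form: [[fingers, tx, ty, tz, spin], ...]. A call has 1 to 12 rows; each row shifts and turns the pose as measured when the row begins, along the tool's axes as they then stand; what a row does not reach is not made up. A row lasts 1/12 s, in which the tool goes at most 41.7 mm and 7.16 degrees, less where a joint would pass 70% of its speed; a pose out of reach is approached as far as the arm can. A call with a gripper value outside its range is refused whole. The fingers move at their own pace and stop on an object; FORCE is the grip in N (left out, the last holds). Time passes only in rows, so rows that do not move let the fingers close. It gives the time, the measured TCP pose, the force and the opening at its end, in the units of the state.
- observe(): the state, without advancing time (a new reading comes with each control period).
- read_camera(name): name is "side" or "top"; returns the picture (400x640x3 uint8, red, green, blue); there is no depth.
- calibration(name): a dict with "mtx" (3x3 intrinsics, pixels), "rvec" (rotation vector, rad) and "tvec" (3), from world to camera coordinates, as OpenCV has them. Camera axes: x right, y down, z forward; pixel columns grow to the right and rows downward; lengths in m; the calibration is good to about 2 mm. A picture is of the moment at which its call begins. calibration takes no time and is no camera call.
- hand_in(): hands the job in, once; it reports no verdict.
The state is a dict: "clock": time; "qpos": joint angles; "joint_vel": joint speeds; "joint_efforts": joint torques, N m; "tool_pos": TCP position; "tcp_rot": TCP orientation; "ft_force": force on the tool from outside, world axes, zero at the start; "wrist_torque": the same for the moment, N m; "opening": finger opening in m.
Only numpy, scipy, OpenCV 4.12 (cv2) and the standard library are available. Lean on these libraries where they do the work, as an engineer would, in place of code of your own. Each camera call takes 0.05 s, during which the arm holds its last target. There are 200 camera calls.

TASK

Pull the hold-down pin straight up out of its socket on the cradle and stand it, collar end down, in the steel beaker. Then grip the upright tab of the top white tray and peel that tray off the sticky stack corner first: raise the tab corner by clearly more than 2 cm while the opposite corner is still seated, so that the trays below stay in the cradle. Carry it over the steel tray that lies in front of the robot, beside the steel beaker, and finish while still holding it there by the tab, still and level, about 15 cm above the worktop; leave everything else undisturbed.

Things in the scene. Friction and masses are not known exactly. Their poses are not given: they have to be found in the camera images.
- cradle: Flat aluminium cradle fixed to the worktop that carries the stack: base plate 160 x 120 x 6 mm; origin at the centre of its underside, x along its long side, z up. The nested stack is centred on it, its axes along the cradle's. The pin's socket is a 26 x 24 x 35 mm block on its +y long side, centred at x = 15, y = 66 mm.
- pin_knob (a point): Centre of the black knob (16 mm across, 34 mm tall) on top of the steel hold-down pin (60 g), z along the pin. The 9 mm shaft's foot is 120 mm below. A collar 44 mm across, 4 mm thick, underside 27 mm above the foot, rests on the socket and reaches 6 mm over the top tray's rim. The foot stands 27 mm deep, loosely, in a 12 mm hole.
- pin_tip (a point): Foot of the pin, at its lower end. z along the pin, upward.
- steel_beaker: Loose plain round steel beaker, 86 mm across the rim (about 70 mm inside near the floor), 92 mm high, floor 4 mm thick; origin at the centre of its underside. Mass 120 g.
- tray_tab (a point): Grip point in the upright pull tab on the top tray's corner. The tab is 9 mm thick along this point's y, 24 mm wide along its x (outward along the tray's diagonal), z up; its top is 16 mm above this point, the rim 28 mm below. A spring catch beside the corner, 20 mm farther out, is up to 8 mm above the rim. In the tray's frame: x 54, y 35, z 44 mm.
- tray_mid (a point): Centre of the top tray, half-way up (8 mm above its underside); axes as the tray's, z up.
- tab_corner (a point): Upper face of the top tray's rim at its very corner beside the tab.
- far_corner (a point): Upper face of the top tray's rim at the diagonally opposite corner, 172 mm from tab_corner; the peel pivots here.
- top_tray: Top tray of the stack: white formed plastic, 140 x 100 x 16 mm with sloping walls and a flat 6 mm rim, about 60 g; origin at the centre of its underside (18 mm above the cradle's origin while nested), x along its long side, z up. The tab is on its +x +y corner.
- stack: The two nested white trays under the top one, 0.7 kg, resting loosely in the cradle; origin at their underside's centre, 6 mm above the cradle's. Four spring catches on their short edges snap over the top tray's rim at its corners; each holds with about 2 N until its corner has risen about 7 mm. Pulled level, all four can lift the whole stack; corner first they let go in turn.
- steel_tray: Shallow steel tray fixed on the worktop, 154 x 244 x 21 mm; origin at the centre of its underside, x across its short side.
- bottle: Bystander: small white plastic bottle with a yellow cap, 44 mm across, 100 mm tall; origin at its underside. Leave it.
- glass_beaker: Bystander: small glass beaker, 53 mm across, 66 mm tall; origin at its underside. Leave it.
- tube_rack: Bystander: blue tube rack with tubes, 60 x 94 x 48 mm; origin at its underside. Leave it.
Mind the look-alikes: they are no part of the job. What is shaped like the part that bears pin_knob but red is not meant.

How it is judged:
On the way, in this order (a step that is already met when the one before it is completed fails the run):
1. the pin stands in the steel beaker, released (horizontal distance between pin_tip and steel_beaker below 0.042 m and height (world z) of pin_tip below 0.03 m and angle between pin_tip's own z axis and vertical below 0.7 rad and angle between steel_beaker's own z axis and vertical below 0.15 rad and contact force between the fingers and pin below 0.1 N), for 0.2 s.
2. the tab corner of the top tray is raised over 18 mm while the opposite corner is raised less than 9 mm (z of tab_corner in the frame of cradle above 0.052 m and z of far_corner in the frame of cradle below 0.043 m and contact force between the fingers and top_tray above 0.5 N), for 0.1 s.
At the end, for the whole second after the job is handed in: The gripped top tray is held still, level within 15 degrees, its centre 100 to 250 mm above the worktop and within 60 mm (horizontally) of the steel tray's centre, touching neither it nor the stack. The pin stands released, foot down, in the upright beaker; the lower trays lie flat in the cradle (all of step 1 and contact force between the fingers and top_tray above 1 N and height (world z) of tray_mid between 0.1 and 0.25 m and angle between tray_mid's own z axis and vertical below 0.26 rad and horizontal distance between tray_mid and steel_tray below 0.06 m and linear speed of top_tray below 0.03 m/s and contact force between top_tray and steel_tray below 0.1 N and contact force between top_tray and stack below 0.1 N and z of stack in the frame of cradle below 0.012 m and angle between stack's own z axis and vertical below 0.1 rad); the arm keeps its last pose, push and grip.
It fails at once if the lower trays are lifted more than 15 mm out of the cradle (z of stack in the frame of cradle above 0.021 m).
It fails at once if a bystander (bottle, glass beaker, tube rack) is moved more than 30 mm (distance of any of bottle, glass_beaker, tube_rack from where it was at the start of the episode above 0.03 m).
It fails at once if the steel beaker is knocked over (angle between steel_beaker's own z axis and vertical above 0.6 rad).
It also fails if it takes over 56 s, if anything falls off the work surface, if the arm or the gripper's body presses on something with over 40 N, if the wrist force passes 120 N, or if a joint passes its speed limit or range.

## Working session

There is one attempt and no reset: what is moved stays moved. The work goes in short steps, Python scripts to look and compute and a shell command to move; the robot and the scene stay as the last step left them, time stands still between calls to the robot, and variables do not carry over. Pictures are saved under pics/ and viewed, about 8 in all and at most 12, crops included, and the job is handed in when it is done.

```bash
ls; mkdir -p pics
python3 - <<'E'
from station import *
import cv2
print(observe(), tip_reach)
for n in("side","top"):
    im=read_camera(n); cv2.imwrite(f"pics/{n}0.png",im[:,:,::-1]); c=calibration(n); print(n,c)
E
```

```text
pics
{'clock': 0.0, 'qpos': array([-1.16197573e+00,  2.13349162e-01, -3.50211590e-02,  1.32350571e+00,
       -3.51088435e-05,  1.57079208e+00]), 'joint_vel': array([ 8.84855217e-05, -9.21166469e-05,  1.56993841e-03, -1.88789527e-03,
        1.35648028e-03, -1.25622162e-03]), 'joint_efforts': array([-2.73935417e-03, -6.86159921e+01,  4.87121773e+01,  1.73823402e-02,
       -1.25644792e-05,  6.39172367e-05]), 'tool_pos': array([ 0.19870413, -0.45867022,  0.40423461]), 'tcp_rot': array([ 9.79180283e-01,  2.02991828e-01, -1.26772492e-04, -5.25050719e-04]), 'ft_force': array([ 0.11765274, -0.04706923,  0.75145379]), 'wrist_torque': array([ 0.01665504, -0.04136611, -0.00436361]), 'opening': 0.08535218263245824} 0.1734
side {'mtx': array([[495.35094133,   0.        , 323.19943682],
       [  0.        , 495.35094133, 196.77096294],
       [  0.        ,   0.        ,   1.        ]]), 'rvec': array([ 0.48457563, -2.47455722,  1.5516482 ]), 'tvec': array([0.54085881, 0.21779969, 1.04438513])}
top {'mtx': array([[401.86188944,   0.        , 316.14153671],
       [  0.        , 401.86188944, 195.92583525],
       [  0.        ,   0.        ,   1.        ]]), 'rvec': array([ 2.12145045, -2.13420997,  0.17553746]), 'tvec': array([-0.08180004,  0.59537381,  1.28685799])}
```

View pics/side0.png

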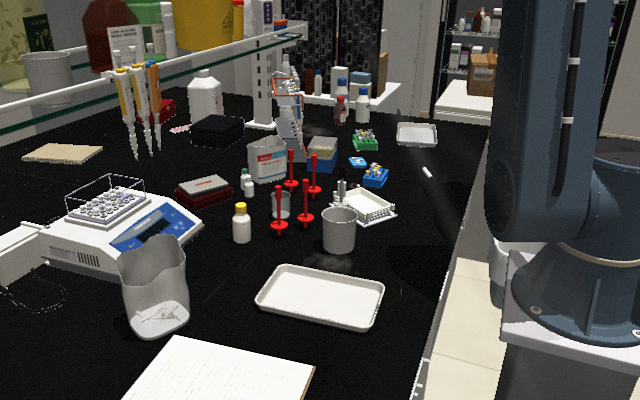

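View pics/top0.png

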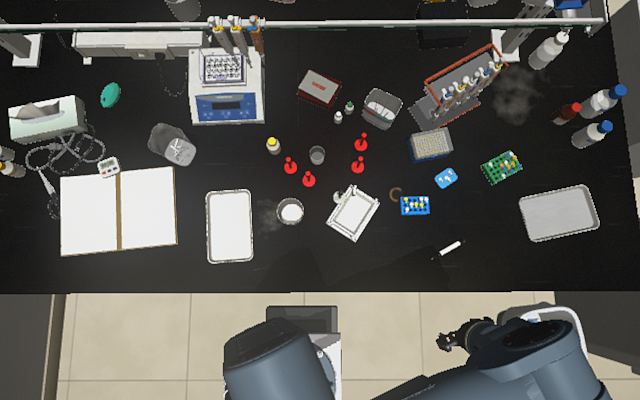

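The four red pins (top view: 291,165; 309,179; 358,166; 361,142) are look-alikes. The real pin should be on the cradle near (341,195) in top. I'll confirm in an enlarged crop.

Run:
```python
import cv2,numpy as np
a=cv2.imread("pics/top0.png")[165:255,260:400]; b=cv2.imread("pics/side0.png")[160:260,310:410]
a=cv2.resize(a,None,fx=5.6,fy=5.6,interpolation=cv2.INTER_CUBIC);b=cv2.resize(b,None,fx=5.9,fy=5.9,interpolation=cv2.INTER_CUBIC)
g=lambda i:(255*(i/255.)**.6).astype('uint8')
for im,s,x0,y0 in((a,5.6,260,165),(b,5.9,310,160)):
    im[:]=g(im)
    for k in range(0,200,10):
        if k*s<im.shape[1]: cv2.putText(im,str(x0+k),(int(k*s),9),0,.35,(0,255,255));cv2.line(im,(int(k*s),10),(int(k*s),16),(0,255,255))
        if k*s<im.shape[0]: cv2.putText(im,str(y0+k),(0,int(k*s)+4),0,.35,(0,255,255));cv2.line(im,(22,int(k*s)),(28,int(k*s)),(0,255,255))
cv2.imwrite("pics/ctop.png",a);cv2.imwrite("pics/cside.png",b)
```

```text
(no output)
```

View pics/ctop.png

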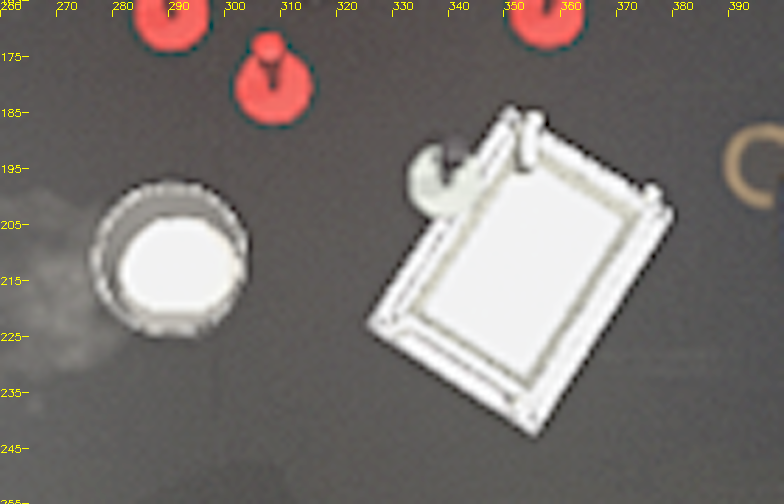

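View pics/cside.png

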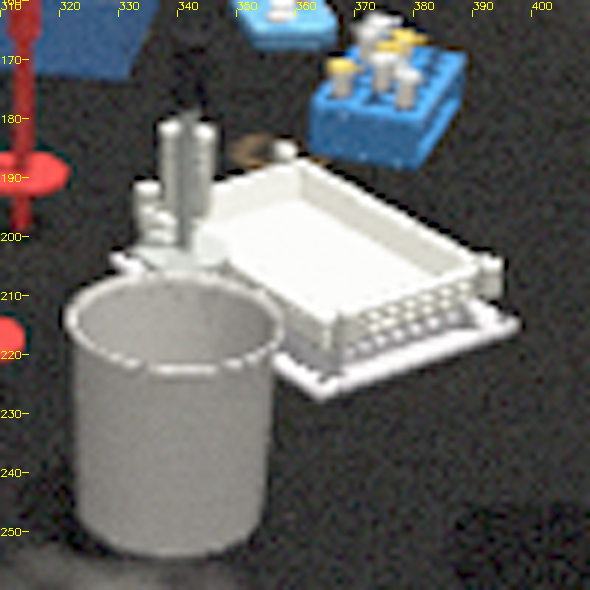

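```bash
cat > h.py <<'E'
import numpy as np, cv2
from scipy.optimize import least_squares
from scipy.spatial.transform import Rotation as R
from station import *
C={n:calibration(n) for n in("side","top")}
def proj(n,P): c=C[n]; return cv2.projectPoints(np.atleast_2d(np.array(P,float)),c["rvec"],c["tvec"],c["mtx"],None)[0][:,0]
def onz(n,px,z):
    c=C[n]; K=c["mtx"]; M=cv2.Rodrigues(c["rvec"])[0]; o=-M.T@c["tvec"]; d=M.T@np.linalg.inv(K)@np.array([*px,1.])
    return (o+d*(z-o[2])/d[2])[:2]
def tri(a,b): # side px, top px
    f=lambda p: np.r_[proj("side",p)[0]-a,proj("top",p)[0]-b]
    s=least_squares(f,[.5,0,.05]); return s.x,s.fun
def cr(p,l): # cradle pose x,y,yaw, local pts
    c,s=np.cos(p[2]),np.sin(p[2]); l=np.atleast_2d(l)
    return np.c_[p[0]+c*l[:,0]-s*l[:,1],p[1]+s*l[:,0]+c*l[:,1],l[:,2]]
def go(x,y,z,xang=None):
    "tool-frame shift & spin from present pose to TCP target (tool vertical); xang: yaw of tool x"
    o=observe(); r=R.from_quat(o["tcp_rot"]); d=r.inv().apply(np.array([x,y,z])-o["tool_pos"])
    X=r.as_matrix()[:,0]; psi=np.arctan2(X[1],X[0])
    print("pos",o["tool_pos"].round(4),"xang",round(psi,3),"shift",d.round(4),"spin",None if xang is None else round(psi-xang,3),"t",round(o["clock"],2),"F",o["ft_force"].round(1),"op",round(o["opening"],4))
E
python3 - <<'E'
from h import *
L=[[-.08,.06,.006],[-.08,-.06,.006],[.08,-.06,.006],[.08,.06,.006]]
pt=[[326,223.3],[355,242.3],[379,203],None]; ps=[[363.5,226.7],[398,214.5],None,[328.5,203]]
col=[.015,.066,.037]
def f(p):
    r=[]
    for n,q in(("top",pt),("side",ps)):
        P=proj(n,cr(p,L)); r+=[P[i]-q[i] for i in range(4) if q[i]]
    return np.concatenate(r)
s=least_squares(f,[.6,-.15,-.58],loss="soft_l1"); p=s.x; print("cradle",p,f(p).round(1))
for nm,l in(("collar",[.015,.066,.039]),("knob",[.015,.066,.128]),("knobtop",[.015,.066,.145]),("tab",[.054,.035,.062]),("tabtop",[.054,.035,.078])):
    w=cr(p,l)[0]; print(nm,w.round(4),"top",proj("top",w)[0].round(1),"side",proj("side",w)[0].round(1))
print("beaker top",onz("top",(290.3,210.8),.092),"side",onz("side",(341,214),.092))
for k in(276.3,304.3): print(onz("top",(k,210.8),.092))
print("steel",onz("top",(206,226),.021),onz("top",(254,226),.021),onz("top",(230,189.5),.021),onz("top",(230,263),.021))
print("red",[onz("top",q,.03) for q in((291,167),(309,181),(358,167),(361,144))])
print("glass,bottle",onz("top",(317,155),.03),onz("top",(273,145),.09),"rack",onz("top",(415,206),.04))
E
```

```text
cradle [ 0.54363873 -0.20744161 -0.58028991] [-1.4 -0.5 -0.5 -0.2  0.3 -0.3  0.9 -0.8  0.1 -0.3  0.2 -0.1]
collar [ 0.5924 -0.1605  0.039 ] top [338.5 197.1] side [341.2 201.7]
knob [ 0.5924 -0.1605  0.128 ] top [339.9 192.4] side [342.4 171.6]
knobtop [ 0.5924 -0.1605  0.145 ] top [340.1 191.4] side [342.6 165.7]
tab [ 0.608  -0.2078  0.062 ] top [353.1 191.2] side [341.9 186.4]
tabtop [ 0.608  -0.2078  0.078 ] top [353.5 190.3] side [342.1 181.2]
beaker top [ 0.53988757 -0.00253519] side [0.53704851 0.00198401]
[0.54017542 0.04240114]
[ 0.53959989 -0.04744556]
steel [0.49975562 0.28648327] [0.49876924 0.12455498] [0.62440125 0.20942422] [0.37633951 0.20160411]
red [array([6.99747997e-01, 4.22409668e-04]), array([ 0.65029307, -0.06116947]), array([ 0.69806523, -0.22900824]), array([ 0.77971013, -0.24126104])]
glass,bottle [ 0.74156974 -0.08892724] [0.75999345 0.05611167] rack [ 0.56047486 -0.41489726]
```

The cradle fit agrees with both views: residuals are about 1 px, and the predicted knob and tab fall where I see them. The black-knobbed pin is at (0.592, -0.160) and the beaker is at (0.538, 0).

```bash
python3 -c "
from h import *
go(.592,-.1605,.40,.03)"
python3 -m crank '[[0,0,0,0,0.12],[0,0,0,0,0.12],[0,0,0,0,0.12]]'
python3 -c "
from h import *
go(.592,-.1605,.40,.03)"
```

```text
pos [ 0.1987 -0.4587  0.4043] xang 0.409 shift [ 0.4794 -0.1173  0.0044] spin 0.379 t 0.1 F [ 0.7  0.9 -0.4] op 0.0854
clock: 0.35
tool_pos: [0.1986, -0.4585, 0.4034]
tcp_rot: [1.0, 0.02, -0.001, -0.001]
ft_force: [0.7, -0.3, 0.0]
opening: 0.0854
pos [ 0.1986 -0.4585  0.4034] xang 0.041 shift [ 0.4052 -0.2817  0.0037] spin 0.011 t 0.35 F [ 0.7 -0.3  0. ] op 0.0854
```

```bash
python3 -m crank '[[0,0.033,-0.023,0,0],[0,0.033,-0.023,0,0],[0,0.033,-0.023,0,0],[0,0.033,-0.023,0,0],[0,0.033,-0.023,0,0],[0,0.033,-0.023,0,0],[0,0.033,-0.023,0,0],[0,0.033,-0.023,0,0],[0,0.033,-0.023,0,0],[0,0.033,-0.023,0,0],[0,0.033,-0.023,0,0]]'
python3 -c "
from h import *
go(.592,-.1605,.40,.03)"
```

```text
clock: 1.27
tool_pos: [0.5606, -0.1884, 0.4002]
tcp_rot: [1.0, 0.009, -0.003, -0.002]
ft_force: [0.7, -0.3, -0.2]
opening: 0.0856
pos [ 0.5606 -0.1884  0.4002] xang 0.017 shift [ 0.0319 -0.0273  0.0001] spin -0.013 t 1.27 F [ 0.7 -0.3 -0.2] op 0.0856
```

```bash
python3 -m crank '[[0,0.032,-0.027,0,0],[0,0,0,0.03,0],[0,0,0,0.03,0],[0,0,0,0.03,0],[0,0,0,0,0]]'
python3 -c "
from h import *
go(.592,-.1605,.283,.03)
for n,x,y,w,h in(('side',280,100,120,120),('top',300,150,100,90)):
    im=read_camera(n)[y:y+h,x:x+w,::-1]
    cv2.imwrite('pics/a_'+n+'.png',im)
a=cv2.resize(cv2.imread('pics/a_side.png'),(400,400));b=cv2.resize(cv2.imread('pics/a_top.png'),(400,360));b=cv2.copyMakeBorder(b,0,40,0,0,0)
cv2.imwrite('pics/a.png',(255*(np.hstack([a,b])/255.)**.5).astype('uint8'))
print(proj('side',[observe()['tool_pos']-[0,0,.155]]))"
```

```text
clock: 1.68
tool_pos: [0.5994, -0.1531, 0.3066]
tcp_rot: [1.0, 0.014, -0.0, -0.002]
ft_force: [-1.3, -0.0, -0.9]
opening: 0.0853
pos [ 0.5994 -0.1531  0.3066] xang 0.027 shift [-0.0076  0.0073  0.0236] spin -0.003 t 1.68 F [-1.3 -0.  -0.9] op 0.0853
[[339.10587979 161.80453972]]
```

View pics/a.png

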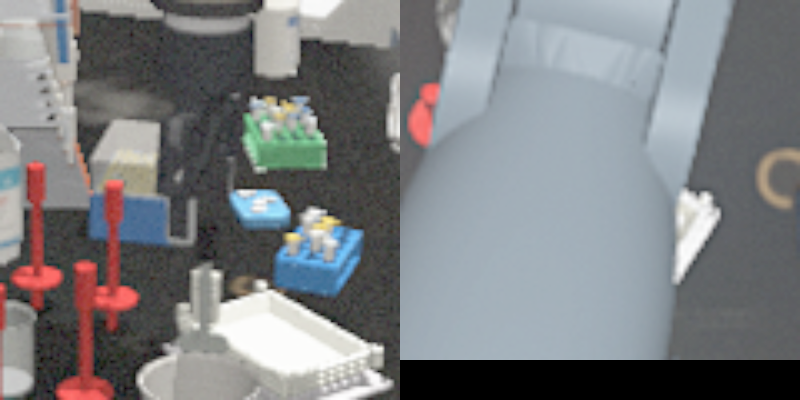

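Left, side view: the fingers are just above the knob (about px 341,170) and the red pins are clear. Right, top view: the arm hides the scene. I'll correct the lateral offset, descend and close.

```bash
python3 -m crank '[[0,-0.0075,0.007,0,0],[0,0,0,0.012,0],[0,0,0,0.011,0],[0,0,0,0,0]]' 40
python3 -c "
from h import *
go(.592,-.1605,.283,.03)"
```

```text
clock: 2.12
tool_pos: [0.593, -0.164, 0.2964]
tcp_rot: [1.0, 0.012, 0.007, -0.0]
ft_force: [0.7, 0.5, -0.0]
opening: 0.0857
pos [ 0.593  -0.164   0.2964] xang 0.025 shift [-0.0011 -0.0035  0.0134] spin -0.005 t 2.12 F [ 0.7  0.5 -0. ] op 0.0857
```

```bash
python3 -m crank '[[0,0,0,0.013,0],[0,0,0,0,0],[0,0,0,0,0]]' 40
python3 -c "
from h import *
go(.592,-.1605,.283,.03)"
```

```text
clock: 2.37
tool_pos: [0.5931, -0.1656, 0.2872]
tcp_rot: [1.0, 0.012, 0.009, 0.001]
ft_force: [0.3, -0.1, 0.7]
opening: 0.0854
pos [ 0.5931 -0.1656  0.2872] xang 0.023 shift [-0.0011 -0.0052  0.0041] spin -0.007 t 2.37 F [ 0.3 -0.1  0.7] op 0.0854
```

```bash
python3 -m crank '[[0,-0.001,-0.005,0.004,0],[0,0,0,0,0],[255,0,0,0,0],[255,0,0,0,0],[255,0,0,0,0],[255,0,0,0,0],[255,0,0,0,0],[255,0,0,0,0],[255,0,0,0,0],[255,0,0,0,0]]' 50
python3 -c "
from h import *
go(.592,-.1605,.283,.03)"
```

```text
clock: 3.2
tool_pos: [0.5926, -0.1604, 0.2867]
tcp_rot: [1.0, 0.012, 0.011, 0.001]
ft_force: [-0.1, -0.3, -0.2]
opening: 0.0147
pos [ 0.5926 -0.1604  0.2867] xang 0.023 shift [-0.0007  0.0001  0.0037] spin -0.007 t 3.2 F [-0.1 -0.3 -0.2] op 0.0147
```

```bash
python3 -m crank '[[255,0,0,-0.01,0],[255,0,0,-0.015,0],[255,0,0,-0.02,0],[255,0,0,-0.025,0],[255,0,0,-0.025,0],[255,0,0,-0.02,0],[255,0,0,-0.01,0],[255,0,0,0,0]]'
python3 -c "
from h import *
go(.5385,-.0,.40,.03)
im=read_camera('side')[100:260,260:420,::-1]
cv2.imwrite('pics/b.png',(255*(cv2.resize(im,(560,560))/255.)**.6).astype('uint8'))"
```

```text
clock: 3.87
tool_pos: [0.5882, -0.1599, 0.4205]
tcp_rot: [1.0, 0.012, 0.01, 0.001]
ft_force: [-0.2, 0.3, -1.1]
opening: 0.0143
pos [ 0.5882 -0.1599  0.4205] xang 0.023 shift [-0.0464 -0.1611  0.0193] spin -0.007 t 3.87 F [-0.2  0.3 -1.1] op 0.0143
```

View pics/b.png

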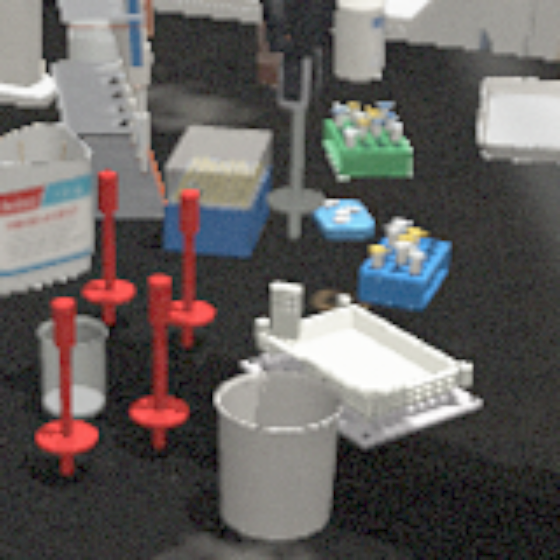

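The pin hangs vertically in the gripper (foot at px 344,168) and the stack is undisturbed. Carry it over the beaker.

```bash
python3 -m crank '[[255,-0.005,-0.018,0,0],[255,-0.008,-0.028,0,0],[255,-0.008,-0.028,0,0],[255,-0.008,-0.028,0,0],[255,-0.008,-0.025,0,0],[255,-0.004,-0.015,0,0],[255,0,0,0,0],[255,0,0,0,0]]'
python3 -c "
from h import *
go(.5385,-.0,.286,.03)"
```

```text
clock: 4.58
tool_pos: [0.5403, -0.0141, 0.4111]
tcp_rot: [1.0, 0.01, 0.005, 0.001]
ft_force: [0.1, -1.1, -0.6]
opening: 0.0145
pos [ 0.5403 -0.0141  0.4111] xang 0.021 shift [-0.0027 -0.0143  0.1251] spin -0.009 t 4.58 F [ 0.1 -1.1 -0.6] op 0.0145
```

```bash
python3 -m crank '[[255,-0.0025,-0.014,0,0],[255,0,0,0.01,0],[255,0,0,0,0]]'
python3 -c "
from h import *
go(.5385,-.0,.286,.03)
im=read_camera('side')[100:260,260:420,::-1]
cv2.imwrite('pics/c.png',(255*(cv2.resize(im,(560,560))/255.)**.6).astype('uint8'))"
```

```text
clock: 4.83
tool_pos: [0.5377, -0.0012, 0.3992]
tcp_rot: [1.0, 0.01, 0.004, 0.001]
ft_force: [-0.7, 1.4, -1.3]
opening: 0.0145
pos [ 0.5377 -0.0012  0.3992] xang 0.02 shift [-1.000e-04 -1.400e-03  1.132e-01] spin -0.01 t 4.83 F [-0.7  1.4 -1.3] op 0.0145
```

View pics/c.png

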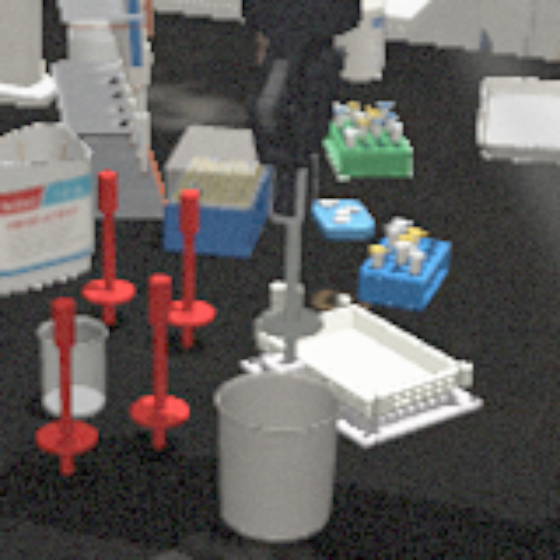

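```bash
python3 -c "
from h import *
print(onz('side',(343,203),.1205), onz('side',(339.7,214.9),.092),proj('side',[.5377,-.0012,.1205]),proj('side',[.5385,0,.092]))"
```

```text
[ 0.53414132 -0.00083217] [0.53835046 0.00748305] [[341.6243259  202.66138466]] [[340.70452507 213.5247881 ]]
```

```bash
python3 -m crank '[[255,0.003,-0.004,0,0],[255,0,0,0.012,0],[255,0,0,0.014,0],[255,0,0,0.014,0],[255,0,0,0.014,0],[255,0,0,0.014,0],[255,0,0,0.012,0],[255,0,0,0.008,0],[255,0,0,0,0],[255,0,0,0,0]]'
python3 -c "
from h import *
go(.541,.003,.286,.03)"
```

```text
clock: 5.72
tool_pos: [0.5459, -0.001, 0.3113]
tcp_rot: [1.0, 0.006, 0.006, 0.001]
ft_force: [-0.9, 0.8, 0.0]
opening: 0.0146
pos [ 0.5459 -0.001   0.3113] xang 0.013 shift [-0.0051 -0.0041  0.0252] spin -0.017 t 5.72 F [-0.9  0.8  0. ] op 0.0146
```

```bash
python3 -m crank '[[255,-0.005,-0.004,0.004,0],[255,0,0,0.007,0],[255,0,0,0.007,0],[255,0,0,0.005,0],[255,0,0,0,0]]'
python3 -c "
from h import *
go(.541,.003,.283,.03)"
```

```text
clock: 6.13
tool_pos: [0.5415, 0.0032, 0.2883]
tcp_rot: [1.0, 0.006, 0.008, 0.001]
ft_force: [-1.0, -0.7, -0.9]
opening: 0.0143
pos [0.5415 0.0032 0.2883] xang 0.013 shift [-0.0006  0.0002  0.0053] spin -0.017 t 6.13 F [-1.  -0.7 -0.9] op 0.0143
```

```bash
python3 -m crank '[[255,0,0,0.003,0],[255,0,0,0.003,0],[255,0,0,0,0]]'
python3 -c "
from h import *
go(.541,.003,.283,.03)"
```

```text
clock: 6.38
tool_pos: [0.5419, 0.0032, 0.2823]
tcp_rot: [1.0, 0.006, 0.009, 0.001]
ft_force: [-0.8, -0.0, 3.4]
opening: 0.0147
pos [0.5419 0.0032 0.2823] xang 0.013 shift [-0.0009  0.0002 -0.0007] spin -0.017 t 6.38 F [-0.8 -0.   3.4] op 0.0147
```

Contact with the beaker floor reads 3.4 N. Release and rise.

```bash
python3 -m crank '[[0,0,0,0,0],[0,0,0,0,0],[0,0,0,0,0],[0,0,0,0,0],[0,0,0,0,0],[0,0,0,-0.02,0],[0,0,0,-0.03,0],[0,0,0,-0.03,0],[0,0,0,-0.03,0],[0,0,0,-0.02,0],[0,0,0,0,0]]'
python3 -c "
from h import *
go(.541,.003,.283,.03)
im=read_camera('side')[100:260,260:420,::-1]
cv2.imwrite('pics/d.png',(255*(cv2.resize(im,(560,560))/255.)**.6).astype('uint8'))"
```

```text
clock: 7.3
tool_pos: [0.5386, 0.0034, 0.4162]
tcp_rot: [1.0, 0.006, 0.006, 0.001]
ft_force: [0.9, -1.2, 1.2]
opening: 0.0853
pos [0.5386 0.0034 0.4162] xang 0.012 shift [7.000e-04 1.000e-04 1.332e-01] spin -0.018 t 7.3 F [ 0.9 -1.2  1.2] op 0.0853
```

View pics/d.png

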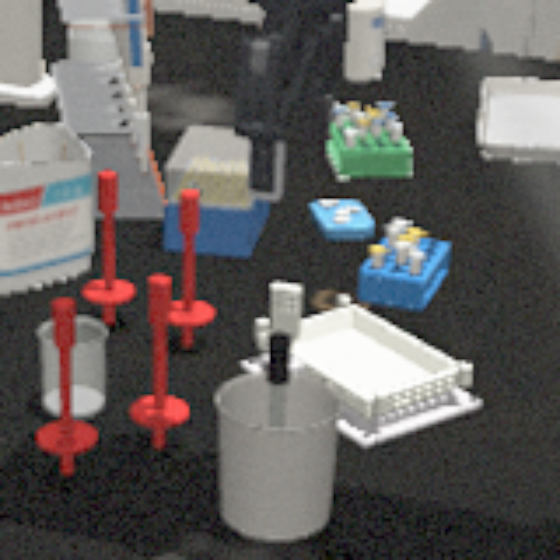

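The pin stands free in the beaker: black knob at crop (280,360), px (340,203). Next, the tab.

```bash
python3 -m crank '[[100,0.007,0.022,0,-0.028],[100,0.01,0.032,0,0],[100,0.01,0.032,0,0],[100,0.01,0.032,0,0],[100,0.01,0.032,0,0],[100,0.008,0.025,0,0],[100,0.004,0.012,0,0],[100,0,0,0.02,0],[100,0,0,0.03,0],[100,0,0,0.03,0],[100,0,0,0.015,0],[100,0,0,0,0]]'
python3 -c "
from h import *
go(.608,-.208,.220,.04)"
```

```text
clock: 8.35
tool_pos: [0.6066, -0.1911, 0.3041]
tcp_rot: [1.0, 0.021, 0.001, -0.001]
ft_force: [-0.9, 0.1, 0.6]
opening: 0.0517
pos [ 0.6066 -0.1911  0.3041] xang 0.043 shift [0.0005 0.017  0.084 ] spin 0.003 t 8.35 F [-0.9  0.1  0.6] op 0.0517
```

```bash
python3 -m crank '[[100,0.0005,0.017,0,0],[100,0,0,0.02,0],[100,0,0,0.02,0],[100,0,0,0,0],[100,0,0,0,0]]'
python3 -c "
from h import *
go(.608,-.208,.220,.04)
im=read_camera('side')[140:220,300:420,::-1]
cv2.imwrite('pics/e.png',(255*(cv2.resize(im,(720,480))/255.)**.5).astype('uint8'))
g=observe()['tool_pos']; print(proj('side',[g-[0,0,.155],g-[0,.02,.155],g-[0,-.02,.155]]))"
```

```text
clock: 8.77
tool_pos: [0.6079, -0.2106, 0.2638]
tcp_rot: [1.0, 0.021, 0.0, -0.001]
ft_force: [0.3, -0.3, 0.7]
opening: 0.0517
pos [ 0.6079 -0.2106  0.2638] xang 0.043 shift [ 0.0001 -0.0025  0.0438] spin 0.003 t 8.77 F [ 0.3 -0.3  0.7] op 0.0517
[[342.86596082 170.60461897]
 [345.24294822 168.04607575]
 [340.42991323 173.22673342]]
```

View pics/e.png

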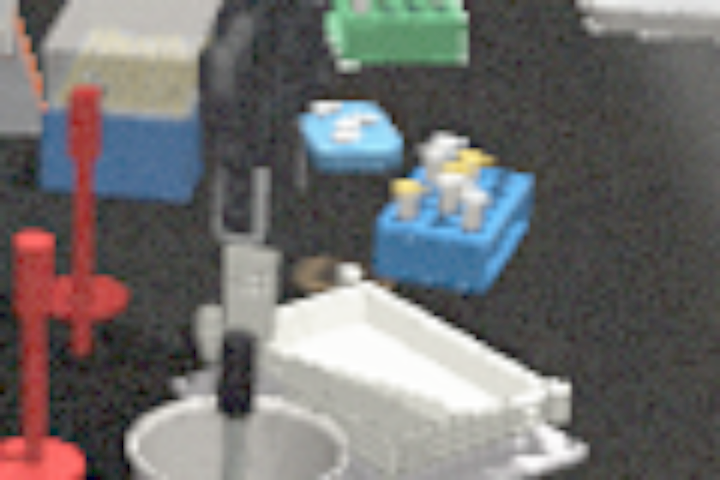

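The fingers line up with the tab: near finger at px 340.4, tab at 341.7, as predicted. Descend and close at modest force.

```bash
python3 -m crank '[[100,0,-0.0025,0.01,0],[100,0,0,0.012,0],[100,0,0,0.012,0],[100,0,0,0.008,0],[100,0,0,0,0],[100,0,0,0,0]]'
python3 -c "
from h import *
go(.608,-.208,.220,.04)"
```

```text
clock: 9.32
tool_pos: [0.6093, -0.208, 0.2224]
tcp_rot: [1.0, 0.022, 0.003, 0.0]
ft_force: [0.0, 0.5, -0.4]
opening: 0.0517
pos [ 0.6093 -0.208   0.2224] xang 0.044 shift [-0.0013 -0.      0.0024] spin 0.004 t 9.32 F [ 0.   0.5 -0.4] op 0.0517
```

```bash
python3 -m crank '[[100,-0.001,0,0.0025,0],[100,0,0,0,0],[255,0,0,0,0],[255,0,0,0,0],[255,0,0,0,0],[255,0,0,0,0],[255,0,0,0,0],[255,0,0,0,0],[255,0,0,0,0]]' 25
python3 -c "
from h import *
go(.608,-.208,.220,.04)"
```

```text
clock: 10.07
tool_pos: [0.6088, -0.2081, 0.2217]
tcp_rot: [1.0, 0.022, 0.004, 0.001]
ft_force: [-0.4, -0.5, -1.3]
opening: 0.0087
pos [ 0.6088 -0.2081  0.2217] xang 0.044 shift [-0.0008 -0.0002  0.0017] spin 0.004 t 10.07 F [-0.4 -0.5 -1.3] op 0.0087
```

Gripped: opening reads 8.7 mm. Peel slowly along the arc about the far corner.

```bash
python3 -m crank '[[255,-0.0005,0,-0.003,0],[255,-0.0005,0,-0.003,0],[255,-0.0005,0,-0.003,0],[255,-0.0005,0,-0.003,0],[255,0,0,0,0]]'
python3 -c "
from h import *
go(.608,-.208,.220,.04)"
python3 -m crank '[[255,-0.001,0,-0.003,0],[255,-0.001,0,-0.003,0],[255,-0.001,0,-0.003,0],[255,0,0,0,0]]'
python3 -c "
from h import *
go(.608,-.208,.220,.04)"
```

```text
clock: 10.48
tool_pos: [0.6065, -0.2082, 0.2349]
tcp_rot: [1.0, 0.022, 0.004, 0.001]
ft_force: [-0.4, 0.9, 0.3]
opening: 0.0084
pos [ 0.6065 -0.2082  0.2349] xang 0.044 shift [ 0.0014 -0.0002  0.0149] spin 0.004 t 10.48 F [-0.4  0.9  0.3] op 0.0084
clock: 10.82
tool_pos: [0.6032, -0.2084, 0.2454]
tcp_rot: [1.0, 0.022, 0.005, 0.001]
ft_force: [0.4, 0.9, -1.3]
opening: 0.0083
pos [ 0.6032 -0.2084  0.2454] xang 0.044 shift [ 0.0046 -0.0002  0.0254] spin 0.004 t 10.82 F [ 0.4  0.9 -1.3] op 0.0083
```

```bash
python3 -m crank '[[255,0,0,0,0],[255,0,0,0,0]]'
python3 -c "
from h import *
go(.608,-.208,.220,.04)
im=read_camera('side')[140:240,300:420,::-1]
cv2.imwrite('pics/f.png',(255*(cv2.resize(im,(720,600),interpolation=cv2.INTER_CUBIC)/255.)**.6).astype('uint8'))"
```

```text
clock: 10.98
tool_pos: [0.6032, -0.2085, 0.2457]
tcp_rot: [1.0, 0.022, 0.005, 0.001]
ft_force: [-0.5, -0.6, -0.9]
opening: 0.0085
pos [ 0.6032 -0.2085  0.2457] xang 0.044 shift [ 0.0046 -0.0003  0.0258] spin 0.004 t 10.98 F [-0.5 -0.6 -0.9] op 0.0085
```

View pics/f.png

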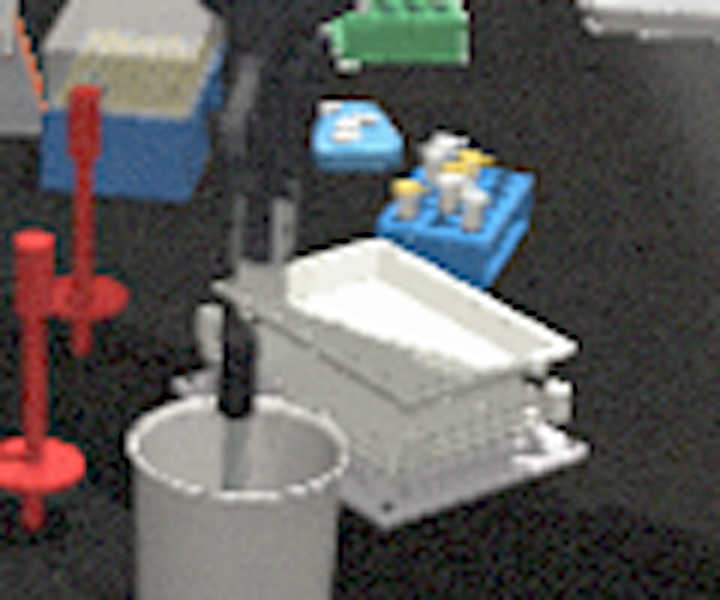

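```bash
cat > fit.py <<'E'
from h import *
cp=[.54364,-.20744,-.58029]
L=np.array([[.07,.05,.016],[.07,-.05,.016],[-.07,-.05,.016],[-.07,.05,.016]])
def fit(px):
    px=np.array(px,float)
    f=lambda p: (proj("side",R.from_rotvec(p[3:]).apply(L)+p[:3])-px).ravel()
    s=least_squares(f,[*cp[:2],.03,0,0,cp[2]]); p=s.x; W=R.from_rotvec(p[3:]).apply(L)+p[:3]
    print("origin",p[:3].round(4),"res",s.fun.round(1),"corners z tab,+x-y,far,-x+y",W[:,2].round(4),"tilt",np.arccos(R.from_rotvec(p[3:]).as_matrix()[2,2]).round(3))
E
python3 - <<'E'
from fit import *
fit([[336.2,187.5],[362.5,180],[395.8,198.3],[367.5,207.5]])
# nested prediction of rims
print(proj("side",cr(cp,L+[0,0,.018])).round(1))
E
```

```text
origin [ 0.5443 -0.2239  0.0311] res [-0.3  0.1  0.4 -0.1 -0.3  0.1  0.3 -0.1] corners z tab,+x-y,far,-x+y [0.0491 0.0485 0.0452 0.0458] tilt 0.024
[[333.9 194.6]
 [361.3 186.5]
 [393.8 204.6]
 [365.5 214. ]]
```

By eye and fit the tray came up almost level (all corners shifted about equally, about 7 px, tilt about 0.02 rad). The full pads at 25 N were too stiff a pivot, and the catches let go together. The lower trays stayed. So step 2 isn't met yet. I'll put the tray back, re-snap it, and peel again with a grip that pivots easily.

```bash
python3 -m crank '[[255,0.0056,0,0,0],[255,0,0,0.006,0],[255,0,0,0.005,0],[255,0,0,0,0]]'
python3 -c "
from h import *
go(.6088,-.2081,.2217,.04)"
```

```text
clock: 11.37
tool_pos: [0.6096, -0.2081, 0.2332]
tcp_rot: [1.0, 0.022, 0.005, 0.001]
ft_force: [0.5, 0.9, -1.4]
opening: 0.0082
pos [ 0.6096 -0.2081  0.2332] xang 0.044 shift [-0.0009 -0.0001  0.0115] spin 0.004 t 11.37 F [ 0.5  0.9 -1.4] op 0.0082
```

```bash
python3 -m crank '[[255,-0.001,0,0.005,0],[255,0,0,0.003,0],[255,0,0,0,0]]'
python3 -c "
from h import *
go(.6088,-.2081,.2217,.04)"
python3 -m crank '[[255,0,0,0.002,0],[255,0,0,0.001,0],[255,0,0,0,0]]'
python3 -c "
from h import *
go(.6088,-.2081,.2217,.04)"
```

```text
clock: 11.62
tool_pos: [0.6086, -0.208, 0.2241]
tcp_rot: [1.0, 0.022, 0.004, 0.001]
ft_force: [-0.6, 0.9, -2.9]
opening: 0.0083
pos [ 0.6086 -0.208   0.2241] xang 0.044 shift [0.0002 0.0001 0.0024] spin 0.004 t 11.62 F [-0.6  0.9 -2.9] op 0.0083
clock: 11.87
tool_pos: [0.6087, -0.2079, 0.2214]
tcp_rot: [1.0, 0.022, 0.005, 0.001]
ft_force: [-1.1, 0.8, 0.1]
opening: 0.0089
pos [ 0.6087 -0.2079  0.2214] xang 0.044 shift [ 0.0001  0.0002 -0.0003] spin 0.004 t 11.87 F [-1.1  0.8  0.1] op 0.0089
```

```bash
python3 -m crank '[[255,0,0,0.0015,0],[255,0,0,0,0]]'
cat > cmp.py <<'E'
from h import *
import sys
cv2.imwrite(sys.argv[1],read_camera("side")[:,:,::-1])
def g(f,s=None):
    i=cv2.imread(f,0)
    return i
def lk(pts,n):
    e=cv2.resize(cv2.imread("pics/f.png" if n=="f" else "pics/e.png",0),(120,100 if n=="f" else 80),interpolation=cv2.INTER_AREA)
    gam=.6 if n=="f" else .5
    c=(255*(cv2.imread(sys.argv[1],0)/255.)**gam).astype('uint8')[140:140+e.shape[0],300:420]
    up=lambda i:cv2.GaussianBlur(cv2.resize(i,None,fx=3,fy=3,interpolation=cv2.INTER_CUBIC),(0,0),1)
    p=((np.array(pts,np.float32)-[300,140])*3).astype(np.float32)[:,None]
    q,st,er=cv2.calcOpticalFlowPyrLK(up(e),up(c),p,None,winSize=(21,21),maxLevel=3)
    print(n,"shift px",((q-p)[:,0]/3).round(1).tolist(),er.ravel().round(1))
lk([[361.3,186.5],[393,204],[367,212]],"e")
lk([[362.5,180],[395.8,198.3],[367.5,207.5]],"f")
go(.6088,-.2081,.2217,.04)
E
python3 cmp.py pics/n1.png
```

```text
clock: 12.03
tool_pos: [0.6089, -0.208, 0.2214]
tcp_rot: [1.0, 0.022, 0.006, 0.001]
ft_force: [0.3, -0.4, -0.8]
opening: 0.0085
e shift px [[-0.10000000149011612, -0.0], [-0.20000000298023224, 0.20000000298023224], [0.10000000149011612, -0.30000001192092896]] [ 6.8 12.9  2.7]
f shift px [[-6.0, 7.900000095367432], [-0.6000000238418579, 7.800000190734863], [-11.699999809265137, 0.800000011920929]] [36.2 27.9 13.4]
pos [ 0.609  -0.208   0.2213] xang 0.044 shift [-0.0002  0.0001 -0.0004] spin 0.004 t 12.08 F [-0.7  0.6  0.1] op 0.0086
```

It's seated again: corner shifts versus the nested picture are 0.3 px or less. Regrip only the outer upper edge of the tab at 20 N so it can pivot.

```bash
python3 -m crank '[[150,0,0,0,0],[150,0,0,0,0],[150,0,0,0,0],[150,0,0,-0.008,0],[150,0,0,-0.008,0],[150,0,0,0,0],[150,0.008,0,0,0],[150,0.006,0,0,0],[150,0,0,0,0]]' 20
python3 -c "
from h import *
go(.6245,-.2075,.241,.04)"
```

```text
clock: 12.83
tool_pos: [0.6235, -0.2077, 0.2402]
tcp_rot: [1.0, 0.022, 0.006, 0.001]
ft_force: [0.6, -0.1, 0.1]
opening: 0.0353
pos [ 0.6235 -0.2077  0.2402] xang 0.043 shift [ 0.0011 -0.0001 -0.0007] spin 0.003 t 12.83 F [ 0.6 -0.1  0.1] op 0.0353
```

```bash
python3 -m crank '[[255,0,0,0,0],[255,0,0,0,0],[255,0,0,0,0],[255,0,0,0,0],[255,0,0,0,0],[255,-0.0005,0,-0.002,0],[255,-0.0007,0,-0.002,0],[255,-0.0007,0,-0.002,0],[255,-0.0007,0,-0.002,0],[255,0,0,0,0]]' 20
python3 cmp.py pics/n2.png
```

```text
clock: 13.67
tool_pos: [0.6196, -0.2077, 0.2483]
tcp_rot: [1.0, 0.022, 0.006, 0.001]
ft_force: [0.3, -0.5, -0.9]
opening: 0.0082
e shift px [[-3.299999952316284, -2.200000047683716], [-0.20000000298023224, 0.10000000149011612], [0.20000000298023224, 0.10000000149011612]] [47.3 15.5  3.1]
f shift px [[-1.5, 4.599999904632568], [-0.6000000238418579, 7.800000190734863], [-4.599999904632568, 5.400000095367432]] [22.9 29.1  5.7]
pos [ 0.6196 -0.2077  0.2481] xang 0.043 shift [-0.0111 -0.0001  0.0263] spin 0.003 t 13.72 F [ 0.7 -1.1 -1.6] op 0.0081
```

Now the far corner stays put (0.2 px) while the +x side rises. Continue.

```bash
python3 -m crank '[[255,-0.0008,0,-0.0025,0],[255,-0.0008,0,-0.0025,0],[255,-0.0009,0,-0.0025,0],[255,-0.0009,0,-0.0025,0],[255,-0.001,0,-0.0025,0],[255,-0.001,0,-0.0025,0],[255,0,0,0,0],[255,0,0,0,0],[255,0,0,0,0]]'
python3 cmp.py pics/n3.png
python3 - <<'E'
import cv2,numpy as np
im=cv2.imread('pics/n3.png')[140:240,300:420]
cv2.imwrite('pics/g.png',(255*(cv2.resize(im,(720,600),interpolation=cv2.INTER_CUBIC)/255.)**.6).astype('uint8'))
E
```

```text
clock: 14.47
tool_pos: [0.6138, -0.2082, 0.2656]
tcp_rot: [1.0, 0.022, 0.007, 0.002]
ft_force: [0.8, -0.6, -1.1]
opening: 0.0079
e shift px [[-11.199999809265137, -4.699999809265137], [-0.30000001192092896, -0.30000001192092896], [1.2000000476837158, -2.299999952316284]] [41.4 24.2  5.2]
f shift px [[-0.8999999761581421, 0.699999988079071], [-0.6000000238418579, 7.800000190734863], [-2.0999999046325684, 4.5]] [14.  28.6  4.9]
pos [ 0.6139 -0.2082  0.2656] xang 0.043 shift [-0.0056 -0.0005  0.0438] spin 0.003 t 14.52 F [ 1.2 -0.4 -0.4] op 0.0083
```

View pics/g.png

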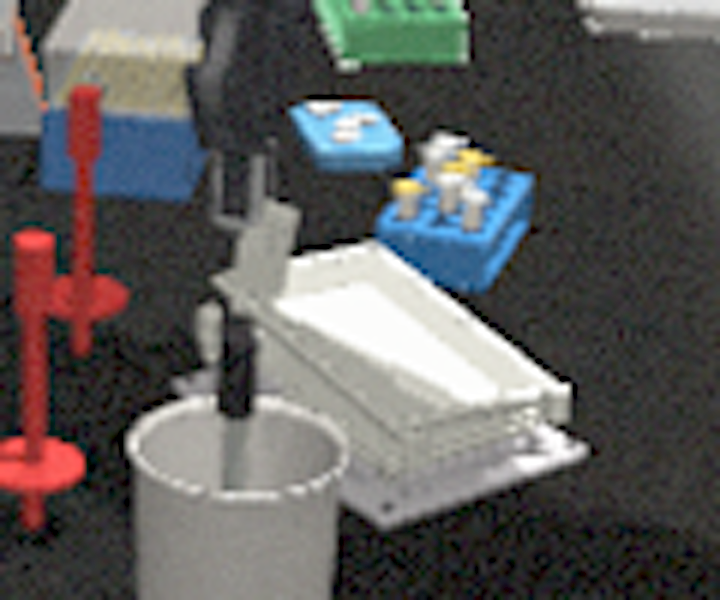

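Step 2 is achieved: the tab corner is up about 27 mm at crop (215,278), and the far corner is still seated at (568,385), less than 0.5 px from nested. Now stiffen the grip so the last catch lets go without drooping the tray.

```bash
python3 -m crank '[[255,0,0,0,0],[255,0,0,0,0],[255,0,0,0,0],[255,0,0,-0.003,0],[255,0,0,-0.003,0],[255,0,0,-0.003,0],[255,0,0,-0.003,0],[255,0,0,-0.003,0],[255,0,0,-0.003,0],[255,0,0,0,0]]' 110
python3 cmp.py pics/n4.png
```

```text
clock: 15.35
tool_pos: [0.6133, -0.2079, 0.285]
tcp_rot: [1.0, 0.022, 0.006, 0.001]
ft_force: [0.2, 0.6, -1.5]
opening: 0.004
e shift px [[-8.899999618530273, -10.800000190734863], [0.30000001192092896, -8.800000190734863], [-1.7999999523162842, -10.5]] [46.7 28.2  5.6]
f shift px [[2.299999952316284, -5.599999904632568], [-0.30000001192092896, -1.2000000476837158], [-0.10000000149011612, -2.700000047683716]] [27.5  5.9  3.8]
pos [ 0.6133 -0.2079  0.2847] xang 0.044 shift [-0.0052 -0.0001  0.063 ] spin 0.004 t 15.4 F [ 0.7 -0.4 -1.1] op 0.0041
```

The far corner is free and has risen about 9 px. Raise above the pin top, then carry.

```bash
python3 -m crank '[[255,0,0,-0.007,0],[255,0,0,-0.012,0],[255,0,0,-0.015,0],[255,0,0,-0.018,0],[255,0,0,-0.018,0],[255,0,0,-0.018,0],[255,0,0,-0.018,0],[255,0,0,-0.015,0],[255,0,0,-0.01,0],[255,0,0,-0.005,0],[255,0,0,0,0]]'
python3 - <<'E'
from h import *
go(.583,.2055,.44,.04)
im=read_camera("side"); cv2.imwrite("pics/n5.png",im[:,:,::-1])
cv2.imwrite('pics/h.png',(255*(cv2.resize(im[100:260,280:420,::-1],(700,800)[:2][::1] if 0 else (525,600),interpolation=cv2.INTER_CUBIC)/255.)**.6).astype('uint8'))
E
```

```text
clock: 16.32
tool_pos: [0.6102, -0.2072, 0.4299]
tcp_rot: [1.0, 0.022, 0.005, 0.001]
ft_force: [0.6, 0.2, -0.4]
opening: 0.0043
pos [ 0.6102 -0.2072  0.4299] xang 0.044 shift [-0.0091 -0.4134 -0.0109] spin 0.004 t 16.32 F [ 0.6  0.2 -0.4] op 0.0043
```

View pics/h.png

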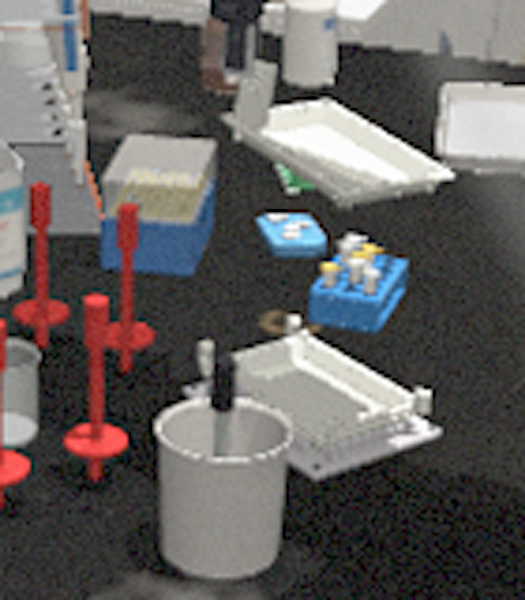

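The tray hangs free with the lower trays still in the cradle. Corners in the crop: (222,117), (328,98), (455,175), (340,203). Measuring the tilt.

```bash
cat > tilt.py <<'E'
from h import *
L=np.array([[.07,.05,.016],[.07,-.05,.016],[-.07,-.05,.016],[-.07,.05,.016]]); G=np.array([.0665,.0445,.0575]) # grip pt in tray
def tilt(px,g,yaw=-.58):
    px=np.array(px,float)
    pose=lambda p:(R.from_rotvec(p[3:]),p[:3])
    def f(p):
        r,t=pose(p); return np.r_[(proj("side",r.apply(L)+t)-px).ravel(),(r.apply(G)+t-g)/.002,(r.as_euler("ZYX")[0]-yaw)/.03]
    s=least_squares(f,[*(g-[.08,0,.06]),0,0,yaw]); r,t=pose(s.x)
    print("mid",(r.apply([0,0,.008])+t).round(4),"corner z",(r.apply(L)+t)[:,2].round(3),"tilt",np.arccos(r.as_matrix()[2,2]).round(3),"res",s.fun.round(1))
E
python3 - <<'E'
from tilt import *
tilt([[339.2,131.2],[367.5,126.1],[401.3,146.7],[370.7,154.1]],observe()["tool_pos"]-[0,0,.155])
E
python3 -m crank '[[255,0,-0.01,-0.004,0],[255,0,-0.018,-0.004,0],[255,-0.001,-0.022,-0.002,0],[255,-0.001,-0.024,0,0],[255,-0.001,-0.024,0,0],[255,-0.001,-0.024,0,0],[255,-0.001,-0.024,0,0],[255,-0.001,-0.024,0,0],[255,-0.001,-0.024,0,0],[255,-0.001,-0.024,0,0],[255,-0.001,-0.024,0,0],[255,-0.001,-0.024,0,0]]'
python3 -c "
from h import *
go(.583,.2055,.44,.04)"
```

```text
mid [ 0.5386 -0.2074  0.2068] corner z [0.229 0.223 0.201 0.207] tilt 0.17 res [-0.5 -2.3  0.2 -1.  -0.4  0.9  0.6 -1.4 -0.4  0.8 -2.8 -0.6]
clock: 17.37
tool_pos: [0.5854, 0.049, 0.4318]
tcp_rot: [0.999, 0.04, -0.003, -0.01]
ft_force: [-0.8, -1.3, -0.6]
opening: 0.0041
pos [0.5854 0.049  0.4318] xang 0.079 shift [ 0.01   -0.1563 -0.0051] spin 0.039 t 17.37 F [-0.8 -1.3 -0.6] op 0.0041
```

```bash
python3 -m crank '[[255,0.001,-0.022,0,0],[255,0.001,-0.022,0,0],[255,0.001,-0.022,0,0],[255,0.001,-0.022,0,0],[255,0.001,-0.018,0,0],[255,0.001,-0.012,0,0],[255,0,-0.006,0,0],[255,0,0,0,0],[255,0,0,0,0]]'
python3 -c "
from h import *
go(.583,.2055,.38,.04)"
```

```text
clock: 18.12
tool_pos: [0.5856, 0.1168, 0.4363]
tcp_rot: [0.995, 0.09, -0.007, -0.036]
ft_force: [0.0, -0.2, -0.3]
opening: 0.0036
pos [0.5856 0.1168 0.4363] xang 0.181 shift [ 0.0138 -0.0834  0.0624] spin 0.141 t 18.12 F [ 0.  -0.2 -0.3] op 0.0036
```

```bash
python3 -c "
from h import *
o=observe();print(o['qpos'].round(3),o['joint_vel'].round(3),o['ft_force'].round(1),o['wrist_torque'].round(2),R.from_quat(o['tcp_rot']).as_matrix().round(3))"
```

```text
[0.18  0.428 0.342 1.491 0.073 3.141] [0.001 0.003 0.002 0.002 0.002 0.001] [ 0.  -0.2 -0.3] [-0.13 -0.04 -0.02] [[ 0.984  0.179 -0.02 ]
 [ 0.18  -0.981  0.07 ]
 [-0.007 -0.073 -0.997]]
```

Joint 6 has run onto its limit: q6 = q1 + π − yaw. I'll turn the tool to yaw ≈ 0.7 to back it off, then go on.

```bash
python3 -m crank '[[255,0,0,0,-0.06],[255,0,0,0,-0.09],[255,0,0,0,-0.1],[255,0,0,0,-0.1],[255,0,0,0,-0.1],[255,0,0,0,-0.06],[255,0,0,0,0]]'
python3 -c "
from h import *
go(.555,.252,.385,.7); print(observe()['qpos'].round(3),observe()['tcp_rot'])"
```

```text
clock: 18.7
tool_pos: [0.5859, 0.1135, 0.4363]
tcp_rot: [0.937, 0.347, 0.003, -0.036]
ft_force: [-0.1, -0.4, -0.4]
opening: 0.0037
pos [0.5859 0.1135 0.4363] xang 0.708 shift [ 0.0651 -0.1215  0.0612] spin 0.008 t 18.7 F [-0.1 -0.4 -0.4] op 0.0037
[0.174 0.427 0.341 1.491 0.071 2.607] [ 0.9371781   0.34701403  0.00282537 -0.03564395]
```

```bash
python3 -m crank '[[255,0.004,-0.008,0.002,0],[255,0.008,-0.015,0.004,0],[255,0.009,-0.017,0.006,0],[255,0.009,-0.017,0.008,0],[255,0.009,-0.017,0.009,0],[255,0.009,-0.017,0.009,0],[255,0.008,-0.014,0.009,0],[255,0.005,-0.008,0.006,0],[255,0,0,0,0],[255,0,0,0,0]]'
python3 -c "
from h import *
go(.555,.252,.385,.7); print(observe()['qpos'].round(3),observe()['tcp_rot'])"
```

```text
clock: 19.53
tool_pos: [0.5566, 0.2493, 0.3902]
tcp_rot: [0.942, 0.334, 0.003, -0.035]
ft_force: [0.2, -0.4, 0.0]
opening: 0.0039
pos [0.5566 0.2493 0.3902] xang 0.68 shift [ 0.0003 -0.0028  0.0054] spin -0.02 t 19.53 F [ 0.2 -0.4  0. ] op 0.0039
[0.405 0.443 0.249 1.367 0.07  2.866] [ 0.94200895  0.33370809  0.00277346 -0.03536047]
```

Run:
```python
from tilt import *
im=read_camera("side"); cv2.imwrite("pics/n6.png",im[:,:,::-1]); a=cv2.imread("pics/n6.png",0).astype(float); b=cv2.imread("pics/n5.png",0).astype(float)
print("beaker/pin diff",np.abs(a-b)[195:255,318:358].mean().round(2),"cradle/stack diff",np.abs(a-b)[192:228,362:400].mean().round(2),"bystanders",np.abs(a-b)[190:245,230:258].mean().round(2))
o=observe(); g=o["tool_pos"]+R.from_quat(o["tcp_rot"]).apply([0,0,.155]); Gr=cv2.GaussianBlur(a,(0,0),1); m=np.hypot(cv2.Sobel(Gr,-1,1,0),cv2.Sobel(Gr,-1,0,1)).astype(np.float32)
X=R.from_quat(o["tcp_rot"]).as_matrix()[:,0]; yaw0=np.arctan2(X[1],X[0])-.62
C4=np.vstack([L,L[:1]]); t=np.linspace(0,1,25)[:,None]; E=np.vstack([C4[i]*(1-t)+C4[i+1]*t for i in range(4)])
def pts(p): r=R.from_euler("ZYX",[yaw0+p[0],p[1],p[2]]); return r,r.apply(E-G)+g+[p[3],p[4],p[5]]
def score(p):
    q=proj("side",pts(p)[1]).astype(np.float32); return -cv2.remap(m,q[:,:1],q[:,1:],1).mean()-0 + .5*np.sum((np.array(p[3:])/.003)**2)+.5*(p[0]/.05)**2
from scipy.optimize import differential_evolution as D
s=D(score,[(-.15,.15),(-.45,.45),(-.45,.45)]+[(-.008,.008)]*3,seed=1,maxiter=60,popsize=12,tol=1e-6)
r,W=pts(s.x); mid=r.apply(np.array([0,0,.008])-G)+g+s.x[3:]
print(s.x.round(3),s.fun.round(1),"mid",mid.round(3),"tilt",np.arccos(r.as_matrix()[2,2]).round(3),"px",proj("side",W[[0,25,50,75]]).round(0).tolist(), "dist to steel",np.hypot(*(mid[:2]-[.5,.2055])).round(3))
```

```text
beaker/pin diff 49.39 cradle/stack diff 31.02 bystanders 3.54
[ 0.079 -0.134  0.411 -0.001  0.005 -0.008] -246.0 mid [0.498 0.236 0.156] tilt 0.431 px [[279.0, 231.0], [291.0, 226.0], [359.0, 243.0], [354.0, 250.0]] dist to steel 0.031
```

The edge fit may have locked onto the wrong edges (steel tray, beaker). I'll start instead from the tray pose carried rigidly from the h picture, and test that against this picture.

Run:
```python
from tilt import *
from scipy.optimize import minimize
im=cv2.imread("pics/n6.png"); a=cv2.imread("pics/n6.png",0).astype(float)
G0=np.array([.6102,-.2072,.4299]); R0=R.from_quat([1,.022,.005,.001])
px=np.array([[339.2,131.2],[367.5,126.1],[401.3,146.7],[370.7,154.1]])
f=lambda p:np.r_[(proj("side",R.from_rotvec(p[3:]).apply(L)+p[:3])-px).ravel(),(R.from_rotvec(p[3:]).apply(G)+p[:3]-G0+[0,0,.155])/.002]
s=least_squares(f,[.54,-.207,.2,0,0,-.58]).x
Rt=R0.inv()*R.from_rotvec(s[3:]); tt=R0.inv().apply(s[:3]-G0)
o=observe(); Rn=R.from_quat(o["tcp_rot"]); r=Rn*Rt; t=Rn.apply(tt)+o["tool_pos"]
mid=r.apply([0,0,.008])+t
W=r.apply(L)+t
print("expected mid",mid.round(3),"tilt",np.arccos(r.as_matrix()[2,2]).round(3),"px",proj("side",W).round(1).tolist(),"z",W[:,2].round(3))
Gr=cv2.GaussianBlur(a,(0,0),1); m=np.hypot(cv2.Sobel(Gr,-1,1,0),cv2.Sobel(Gr,-1,0,1)).astype(np.float32)
C4=np.vstack([L,L[:1]]); u=np.linspace(0,1,25)[:,None]; E=np.vstack([C4[i]*(1-u)+C4[i+1]*u for i in range(4)])
def P(p): rr=R.from_rotvec(p[:3])*r; return rr,rr.apply(E-G)+(r.apply(G)+t)+p[3:]
def sc(p):
    q=proj("side",P(p)[1]).astype(np.float32); v=cv2.remap(m,q[:,:1],q[:,1:],1).ravel(); return -v.mean()+.5*np.sum((p[3:]/.003)**2)*3
best=min((minimize(sc,np.r_[d,0,0,0],method="Powell",options=dict(maxfev=1500)) for d in np.array(np.meshgrid([-.15,0,.15],[-.15,0,.15],[0])).reshape(3,-1).T),key=lambda z:z.fun)
rr,WW=P(best.x); v=cv2.remap(m,*[np.ascontiguousarray(proj("side",WW).astype(np.float32)[:,[i]]) for i in(0,1)],1).ravel().reshape(4,25).mean(1)
print("score0",sc(np.zeros(6)).round(0),"best",round(best.fun),best.x.round(3),"tilt",np.arccos(rr.as_matrix()[2,2]).round(3),"per edge",v.round(0),"px",proj("side",WW[[0,25,50,75]]).round(1).tolist())
# coarse picture as characters
g=cv2.resize(a[195:275,262:372],(110,40),interpolation=cv2.INTER_AREA)
print("\n".join("".join(" .:-=+*#%@"[min(9,int(k/25.6))] for k in row) for row in g))
```

```text
expected mid [0.493 0.221 0.167] tilt 0.183 px [[282.7, 227.7], [302.3, 210.5], [368.0, 231.2], [354.4, 251.2]] z [0.19  0.178 0.159 0.172]
score0 -191.0 best -220 [0.026 0.031 0.038 0.001 0.001 0.   ] tilt 0.185 per edge [ 36. 230. 376. 237.] px [[282.5, 228.2], [300.6, 212.0], [367.3, 229.8], [355.5, 248.5]]
        .:-::.....:. ..         .         ....    ...                 .=##=  . .=%@@@@@@@@@@@@@@@@@%%######%%@
         .-==:.......--.       .:.        ....    ...                  :+*+     :*@@@@@@@@@@@@@@@@@@@@%%######
         .--==-...::.--:    .  .:.       .....                          -=.     -%@@@@@@@@@@@@@@@@@@@@@@@@%###
         .-===-...:-.--:       .:.        ....                       ..:-+=     =@@@@@@@@@@@@@@@@@@@@@@@@@@@@%
         .:-==-...::.--:       .:.        ....                    .*%*##*-.     -%@@@@@@@@@@@@@@@@@@@@@@@@@@@@
          :===-...::.--:       .:.        ....                     .-*@@#+.     -##***%@@@@@@@@@@@@@@@@@@@@@@@
         .:===-...::.--:   .   .-------:  ....                 .-+*####**+      -**#***#%@@@@@@@@@@@@@@@@@@@@@
         .:
[... 2923 characters left out ...]
.............::::::::::::::::::::::.:.....                   .
                  .:----=---::.          .........    ......:::::::::::::::::::::::.::::...                   
               :=+++++++++++++=+++==---::.......      ........:..:...:::::::::::....::::..                    
              :=+=====+++++===++=++++++++++===--:..          ................. .  .....                       
            :=+=-======++++=+++++=+==========+++++++++==-:::..                                                
           :=+=--====++++++++++=====++++++==============++++===+==-:::..                                      
          :==-=-===+++**********+++++++=++++++=+===============+=+++++++++==-::::.
```

Both the rigidly carried pose and the refined fit agree: tilt is about 0.185 rad (limit 0.26), and the tray centre is at about (0.493, 0.221, 0.167), about 17 mm from the steel tray's centre. Settle, check for stillness, hand in.

```bash
python3 -m crank '[[255,0,0,0,0],[255,0,0,0,0],[255,0,0,0,0],[255,0,0,0,0],[255,0,0,0,0],[255,0,0,0,0]]'
python3 - <<'E'
from h import *
o=observe(); print(o["clock"],o["tool_pos"],o["joint_vel"].round(3),o["opening"],o["qpos"].round(3))
a=read_camera("side").astype(float); b=cv2.imread("pics/n6.png")[:,:,::-1].astype(float); print("tray region diff",np.abs(a-b)[210:255,280:370].mean(),"elsewhere",np.abs(a-b)[300:390,150:400].mean())
t=read_camera("top").astype(float); t0=cv2.imread("pics/top0.png")[:,:,::-1].astype(float)
for n,(x,y) in dict(beaker=(290,211),bottle=(273,145),glass=(317,155),rack=(415,206),red=(309,179)).items(): print(n,np.abs(t-t0)[y-12:y+12,x-12:x+12].mean().round(1))
hand_in()
E
```

```text
clock: 20.08
tool_pos: [0.558, 0.2456, 0.3922]
tcp_rot: [0.943, 0.331, 0.004, -0.035]
ft_force: [1.2, -0.2, -0.8]
opening: 0.0039
20.0833 [0.55802819 0.24564831 0.39215314] [-0.007 -0.002  0.001  0.002  0.     0.   ] 0.003918401508507523 [0.398 0.441 0.251 1.368 0.07  2.865]
tray region diff 19.35860082304527 elsewhere 3.3314666666666666
beaker 22.3
bottle 9.0
glass 10.1
rack 14.6
red 7.0
the job is handed in; nothing more can be done
```

I handed the job in at about 20 s with the top tray still gripped by its tab over the steel tray. All my measurements were inside the limits except the last picture checks, which were inconclusive.

- **Pin:** I pulled it straight up and set it in the beaker. Contact with the floor read 3.4 N. After release, the picture showed it standing upright and free.
- **First peel:** This did not work. The full-pad 25 N grip lifted the tray nearly level, all four corners about equally, with the lower trays staying in the cradle. I seated it again and compared it with the nested picture; the corners matched within 0.3 px.
- **Second peel:** I gripped only the outer upper edge of the tab at 20 N so the tray could pivot. By my estimate the tab corner rose about 27 mm. The far corner had moved less than 0.5 px, so it was still seated. I then raised the grip to 110 N and lifted the tray off. The picture showed the lower trays still in the cradle.
- **Carry:** Joint 6 ran onto its limit (3.141 rad) on the way. I turned the tool to back it off, which left the tool tilted by about 0.07 rad.
- **Final hold:** The tray is tilted about 0.185 rad (limit 0.26). Its centre is about 0.167 m up and about 17 mm from the steel tray's centre.

**Doubtful checks:**
- **Tilt:** A first automatic edge fit gave 0.43 rad. I rejected it because it had locked onto the wrong edges. The fit started from the tray's earlier pose agreed with the picture.
- **Stillness:** In the last 0.5 s the tool crept about 4 mm (about 7 mm/s; the limit is 30 mm/s), and the tray region changed between pictures.
- **Beaker and stack:** In the last side view the tray partly hides the beaker, so I could not fully recheck the pin. The cradle region also differed from the earlier picture, probably because something covered it. The final top-view differences, including the bystanders, were not clear enough to prove anything.

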